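# Lid back on the wax tin in the drawer

### The arm

A 7-joint arm with a two-finger parallel gripper is mounted at the origin on the work surface. World frame = base frame: x ahead of the robot, y to its left, z up, the work surface at z = 0. Lengths are in m, angles in rad, forces in N, time in s.
With the tool pointing down it reaches from about 0.425 to 0.825 m from the base axis. Payload 3.6 kg.
Tool frame: the origin (TCP) lies on the centre line of the jaws, within the pads' length; the fingertips stand 25 mm ahead of it and the grasp point (between the pads) lies 6 mm ahead of it; z points along the fingers, y is the line along which they close (so a half turn about z gives the same grasp; the last joint's range is limited). The gripper opens to 85 mm and grips with 20 to 120 N. Pads are 22 mm wide; open, the fingers measure 114 mm over their backs; the gripper's body (76 mm by 85 mm) begins 54 mm behind the grasp point. The pads swing forward as they close: fully open they stand 13 mm farther back than shut.
Start: joints at [1.246, 0.615, -0.013, 1.423, 0.008, 1.103, -0.04], TCP at [0.191, -0.621, 0.256] pointing down, gripper open.
Joint ranges: [-3.12, 3.12], [-0.3, 2.06], [-1.34, 1.32], [0.26, 2.42], [-1.36, 4.5], [0.01, 1.98], [-2.84, 2.84]. Speed limits (rad/s): [2.79, 2.79, 3.14, 3.14, 3.14, 3.14, 3.14].

### API

Orientations are given as a 3x3 rotation matrix whose columns are the frame's x, y, z axes.
In Python, from station import arm gives the robot as it stands.
- The arm moves only by the tool servo_tool, never from a script. Its argument "commands" is a list of rows, each a list of 3 entries, a list of its own where there are three numbers: the turn, a rotation vector about the tool's x, y, z in degrees, then the shift along the tool's x, y, z in mm, then the closure in counts, from 0 (fully open) to 255 (shut). A call has 1 to 8 rows; each row is the pose to reach, as a shift and turn from the pose commanded when the call began, along the tool's axes at that moment; what a row does not reach only later rows make up. A row lasts 1/12 s, in which the tool goes at most 41.7 mm and 7.16 degrees, less where a joint would pass 70% of its speed; a pose out of reach is approached as far as the arm can. A call with a gripper value outside its range is refused whole. The fingers move at their own pace and stop on an object; "newtons" is the grip in N (left out, the last holds). Time passes only in rows, so rows that repeat a pose let the fingers close. It gives the time, the measured TCP pose, the force, the opening and the grip force at its end, in the units of the state.
- arm.state(): the state, without advancing time (a new reading comes with each control period).
- arm.get_image(name): name is "side" or "top" or "wrist"; returns the picture (384x512x3 uint8, blue, green, red); there is no depth.
- arm.camera_params(name): a dict with "fx", "fy", "cx", "cy" (pixels), "position" and "attitude" of the camera in the world. Camera axes: x right, y down, z forward; pixel columns grow to the right and rows downward; lengths in m; the calibration is good to about 2 mm. A picture is of the moment at which its call begins: read the wrist's pose just before it. camera_params takes no time and is no camera call; for the wrist camera it gives the pose at the moment of the call.
- arm.sign_off(): hands the job in; it is judged then, once.
The state is a dict: "time": time; "joints": joint angles; "joint_vel": joint speeds; "joint_efforts": joint torques, N m; "position": TCP position; "tool_rot": TCP orientation; "contact_force": force on the tool from outside, world axes, zero at the start; "moment": the same for the moment, N m; "width": finger opening in m; "finger_force": force on a finger pad.
Only numpy, scipy, OpenCV 4.12 (cv2) and the standard library are available. Lean on these libraries where they do the work, as an engineer would, in place of code of your own. Each camera call takes 0.05 s, during which the arm holds its last target. There are 200 camera calls.

### The job

The wax tin in the cabinet drawer has been left open: pull the drawer all the way out to its stop, then take the red lid from the sloping rest and put it on the tin so that it sits fully down and level all round. Lower it on while you still hold it rather than dropping it, and leave the drawer pulled out and let go of the lid. Do not disturb the bin, the turned wooden piece or the bottle.

Things in the scene. Friction and masses are not known exactly. Their poses are not given: they have to be found in the camera images.
- drawer (a joint): sliding drawer of the small wooden cabinet, in metres pulled out: 0 = shut, 0.15 = fully out at its stop (starts 0 to 0.03). It slides straight out of the cabinet's front and stays where it is left; a pull of a few newtons moves it
- cabinet: small light-wood drawer cabinet standing fixed on the bench, 240 deep x 200 wide x 150 high. Origin: centre of its underside; z up; its front faces its own -x (towards the robot) 120 mm from the origin, and the drawer travels along -x. It is turned a little to either side. The top is bare
- drawer_handle (a point): middle of the steel bar handle on the blue drawer front (front panel 172 wide, its top edge 132 mm above the bench): a horizontal bar 10 mm thick, 90 mm long along the cabinet's y, its centre 45 mm out from the drawer front and 118 mm above the bench (32 mm below the cabinet's top). Moves with the drawer; axes as the cabinet
- tin_rim (a point): centre of the rim of the round open steel wax tin fixed in the drawer: outside diameter 100, wall 3, tin 90 high, rim 104 mm above the bench. It lies 80 mm behind the outer face of the drawer front (125 behind the handle bar). The drawer front is 28 mm higher than the rim, its inner face 18 mm from the tin; the drawer sides are lower than the rim. z up, axes as the cabinet
- lid: loose round red lid, about 150 g, 116 outside diameter; skirt 110 inside, 12 deep; round wooden knob 32 diameter. Origin: centre of the skirt's lower edge; z up through the knob: plate top at 16 mm, straight knob from 16 to 52 mm. Starts on the lid rest tilted 35 degrees, knob up and away from the robot. Seated on the tin, its origin is 12 mm below the rim
- lid_rest: fixed wooden lid rest with a 130 x 130 mm board that slopes 35 degrees, rising towards the robot (its own +x; its low front, own -x, faces away from the robot); overall 86 mm high. Two short dowels, 12 mm high and 74 mm apart, carry the lower edge of the lid. Origin: on the bench under the middle of the board, z up. It stands left or right of the cabinet, turned a little
- bin: loose open grey plastic bin with turned wooden pieces in it, 130 x 170 x 65 high; origin: centre of its underside. Bystander, to be left alone
- skittle: loose turned wooden piece standing upright, 56 mm foot diameter, 140 high; origin: centre of its underside. Bystander, to be left alone
- glue_bottle: loose blue bottle with a white cap, 54 mm diameter, 150 high; origin: centre of its underside. Bystander, to be left alone
Things that resemble listed ones, but are neither listed nor needed, are in the scene too. Of the things like the lid, leave any that is blue or purple; of the rest the smaller one is meant.

How it is judged:
On the way, in this order (a step that is already met when the one before it is completed fails the run):
1. the drawer is pulled out to its stop (at least 142 of 150 mm) (value of joint drawer above 0.142 m), for 0.1 s.
2. the lid is lowered onto the tin while the fingers still hold it: centred within 12 mm, its skirt edge no more than 8 mm above the rim (horizontal distance between lid and tin_rim below 0.012 m and z of lid in the frame of tin_rim below 0.008 m and contact force between the fingers and lid above 0.5 N), for 0.1 s.
At the end, for the whole second after the job is handed in: The drawer is out at its stop (at least 142 of 150 mm); the lid sits on the tin, centred within 8 mm, down to within 3 mm of full seating (skirt edge 9 to 16 mm below the rim), level within 0.05 rad and at rest (value of joint drawer above 0.142 m and horizontal distance between lid and tin_rim below 0.008 m and z of lid in the frame of tin_rim between -0.016 and -0.009 m and angle between lid's own z axis and vertical below 0.05 rad and linear speed of lid below 0.02 m/s); the robot touches nothing.
It fails at once if the bin is moved by more than 30 mm or tipped over (distance of bin from where it was at the start of the episode above 0.03 m or angle between bin's own z axis and vertical above 0.35 rad).
It fails at once if the skittle is moved by more than 30 mm or tipped over (distance of skittle from where it was at the start of the episode above 0.03 m or angle between skittle's own z axis and vertical above 0.35 rad).
It fails at once if the glue bottle is moved by more than 30 mm or tipped over (distance of glue_bottle from where it was at the start of the episode above 0.03 m or angle between glue_bottle's own z axis and vertical above 0.35 rad).
It also fails if it takes over 56 s, if anything falls off the work surface, if the arm or the gripper's body presses on something with over 40 N, if the wrist force passes 120 N, or if a joint passes its speed limit or range.

## Working session

There is one attempt and no reset: what is moved stays moved. The work goes in short steps, Python scripts to look and compute and a tool call to move; the robot and the scene stay as the last step left them, time stands still between calls to the robot, and variables do not carry over. Pictures are saved under pics/ and viewed, at most 10 in all, crops included, and the job is handed in when it is done.

Besides the shell and the picture viewer there is one more tool, called after "Emit:" as name([rows], argument=value, ...), one row to a line, values as JSON. servo_tool: Moves the arm, as the interface text tells. Its arguments: {"type":"object","properties":{"commands":{"type":"array","items":{"type":"array"}},"newtons":{"type":"number"}},"required":["commands"]}

```bash
ls; mkdir -p pics; python3 - <<'E'
from station import arm
import cv2,numpy as np
for n in("side","top"):
    im=arm.get_image(n); cv2.imwrite(f"pics/{n}0.png",im)
    print(n,arm.camera_params(n))
s=arm.state();print(s)
E
```

```text
pics
side {'fx': 412.2517954368938, 'fy': 412.2517954368938, 'cx': 254.25920632264882, 'cy': 191.99974719909795, 'position': array([-0.01693921,  0.86582641,  0.71250085]), 'attitude': array([[-0.85005393, -0.25798543,  0.45918606],
       [-0.52667146,  0.42471063, -0.73636815],
       [-0.00504895, -0.86779283, -0.4969005 ]])}
top {'fx': 411.02111080115645, 'fy': 411.02111080115645, 'cx': 248.13247452090923, 'cy': 191.16172076195548, 'position': array([ 0.32883341, -0.0576708 ,  1.14291592]), 'attitude': array([[ 0.0449863 , -0.97420341,  0.22114236],
       [-0.99896914, -0.04521511,  0.00403003],
       [ 0.0060729 , -0.22109569, -0.97523321]])}
{'time': 0.1, 'joints': array([ 1.24550902,  0.61582323, -0.01259612,  1.42474754,  0.00810897,
        1.10342658, -0.04039644]), 'joint_vel': array([ 0.0008764 , -0.00281935, -0.00063456, -0.00469728, -0.00034503,
        0.00074701,  0.00072329]), 'joint_efforts': array([ 1.90328094e-03, -4.70378244e+01,  2.60668555e-01, -1.71570951e+01,
        1.01835557e-02,  5.81396438e-03, -6.56410180e-06]), 'position': array([ 0.19114585, -0.62059067,  0.25525058]), 'tool_rot': array([[ 9.55677512e-01,  2.94414579e-01, -7.40784289e-04],
       [ 2.94415506e-01, -9.55674901e-01,  2.23471203e-03],
       [-5.00171519e-05, -2.35376241e-03, -9.99997229e-01]]), 'contact_force': array([-0.78976027,  0.33026869,  0.3730637 ]), 'moment': array([-0.02093244,  0.03143539,  0.0070523 ]), 'finger_force': 0.0, 'width': 0.08542023556399324}
```

View pics/side0.png

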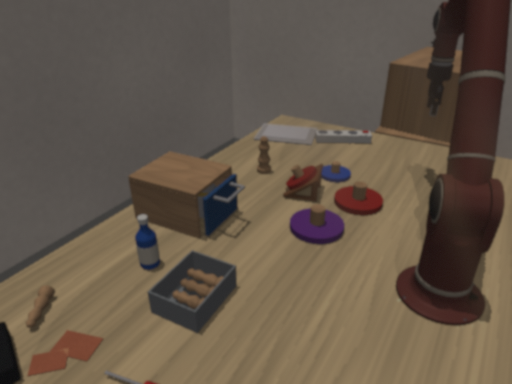

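View pics/top0.png

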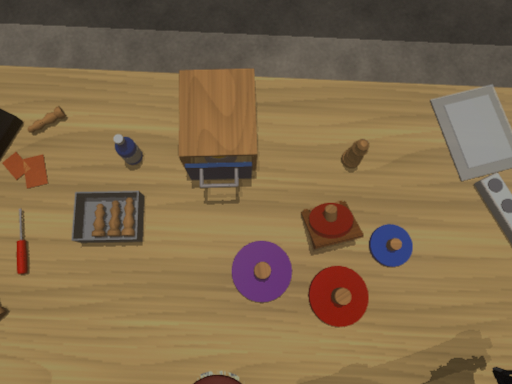

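The side and top views show the cabinet at top-view (218,115), with its handle bar at (220,184). The small red lid sits on its rest at (331,222), and the larger red decoy lies on the bench at (339,296). Next I'll zoom in and measure.

```bash
cat > h.py <<'E'
from station import arm
import cv2,numpy as np
def ray(P,u,v):
    R=np.array(P["attitude"]);d=R@np.array([(u-P["cx"])/P["fx"],(v-P["cy"])/P["fy"],1]);return np.array(P["position"]),d
def onz(P,u,v,z):
    o,d=ray(P,u,v);return o+d*(z-o[2])/d[2]
def tri(a,b):
    (o1,d1),(o2,d2)=a,b
    s=np.linalg.lstsq(np.c_[d1,-d2],o2-o1,rcond=None)[0]
    p,q=o1+d1*s[0],o2+d2*s[1];return (p+q)/2,np.linalg.norm(p-q)
def px(P,X):
    c=np.array(P["attitude"]).T@(np.array(X)-P["position"]);return P["fx"]*c[0]/c[2]+P["cx"],P["fy"]*c[1]/c[2]+P["cy"]
E
python3 - <<'E'
from h import *
t=cv2.imread("pics/top0.png");s=cv2.imread("pics/side0.png")
a=cv2.resize(t[60:220,165:275],None,fx=3.6,fy=3.6,interpolation=cv2.INTER_CUBIC)
b=cv2.resize(t[190:260,290:370],None,fx=4.8,fy=4.8,interpolation=cv2.INTER_CUBIC)
c=np.zeros((576,800,3),np.uint8);c[:a.shape[0],:a.shape[1]]=a;c[:b.shape[0],400:400+b.shape[1]]=b
e=cv2.resize(s[155:210,275:335],None,fx=4,fy=4,interpolation=cv2.INTER_CUBIC)
c[345:345+e.shape[0],400:400+e.shape[1]]=e
cv2.imwrite("pics/z0.png",c)
E
```

```text
(no output)
```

View pics/z0.png

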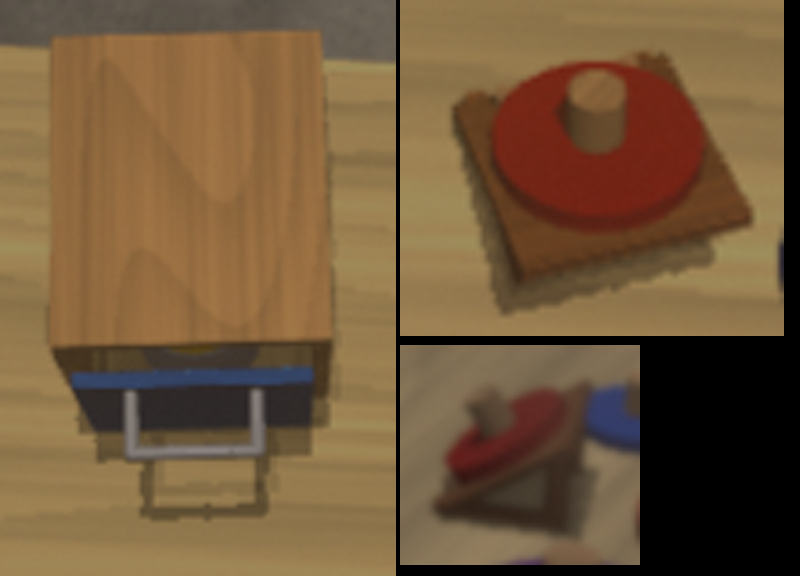

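The crop shows the cabinet's top corners at (52,37), (321,32), (331,344) and (49,347), and the handle bar from (131,452) to (260,450). The lid's knob top is at (598,92), and the board's high edge runs from (520,270) to (749,213).

```bash
python3 - <<'E'
from h import *
np.set_printoptions(precision=4,suppress=True)
P=arm.camera_params("top");S=arm.camera_params("side")
A=lambda u,v:(165+u/3.6-.4,60+v/3.6-.4)
B=lambda u,v:(290+(u-400)/4.8-.4,190+v/4.8-.4)
C=lambda u,v:(275+(u-400)/4-.4,155+(v-345)/4-.4)
c=[onz(P,*A(*p),.15)[:2] for p in[(52,37),(321,32),(331,344),(49,347)]]
print("cab",c)
ax=(c[0]+c[1]-c[2]-c[3]); print("yaw depth",np.degrees(np.arctan2(ax[1],ax[0])))
w=(c[0]+c[3]-c[1]-c[2]); print("yaw width",np.degrees(np.arctan2(-w[0],w[1])), "centre",sum(c)/4)
h=[onz(P,*A(*p),.120)[:2] for p in[(131,451),(260,449)]];print("handle",h,(h[0]+h[1])/2)
print("yaw h",np.degrees(np.arctan2(-(h[0]-h[1])[0],(h[0]-h[1])[1])))
k,e=tri(ray(P,*B(598,92)),ray(S,*C(486,398)));print("knob top",k,e)
b=[onz(P,*B(*p),.086)[:2] for p in[(520,270),(749,213)]];print("rest hi",b)
d=b[0]-b[1];th=np.arctan2(-d[0],d[1]);print("rest yaw(y axis)",np.degrees(th))
# red mask ellipse
s=cv2.imread("pics/top0.png").astype(int)
E
```

```text
cab [array([0.8749, 0.1443]), array([ 0.8886, -0.0535]), array([ 0.6482, -0.0706]), array([0.6367, 0.1268])]
yaw depth 4.137559454718876
yaw width 3.6367736640879613 centre [0.7621 0.0367]
handle [array([0.5717, 0.0678]), array([ 0.5774, -0.0237])] [0.5745 0.0221]
yaw h 3.5778642213154637
knob top [ 0.5282 -0.272   0.0885] 0.005796099946556409
rest hi [array([ 0.4329, -0.2299]), array([ 0.469 , -0.3527])]
rest yaw(y axis) 16.392491362031638
```

```bash
cat >> h.py <<'E'
from scipy.spatial.transform import Rotation as Ro
np.set_printoptions(precision=4,suppress=True)
def R_zy(z,y):
    z=np.array(z,float);z/=np.linalg.norm(z);y=np.array(y,float);y-=z*(y@z);y/=np.linalg.norm(y);return np.c_[np.cross(y,z),y,z]
def go(p,R):
    s=arm.state();R0=np.array(s["tool_rot"])
    rv=Ro.from_matrix(R0.T@R).as_rotvec(degrees=True);sh=R0.T@(np.array(p)-s["position"])*1000
    print("turn",rv.round(2),"shift",sh.round(1),"t",s["time"],"pos",s["position"],"w",s["width"],"F",s["contact_force"],"j",np.array(s["joints"]).round(2))
yaw=np.radians(3.9);cx=np.array([np.cos(yaw),np.sin(yaw),0]);cy=np.array([-np.sin(yaw),np.cos(yaw),0])
Rc=R_zy([0,0,-1],cx)
E
python3 -c "
from h import *
go([.5745,.0225,.23],Rc)"
```

```text
turn [ -0.12  -0.09 -76.78] shift [ 555.7 -501.7   26.4] t 0.1 pos [ 0.1911 -0.6206  0.2553] w 0.08542023556399324 F [-0.7898  0.3303  0.3731] j [ 1.25  0.62 -0.01  1.42  0.01  1.1  -0.04]
```

Emit:
servo_tool([
  [[0,0,-76],[555,-501,0],110],
  [[0,0,-76],[555,-501,0],110],
  [[0,0,-76],[555,-501,0],110],
  [[0,0,-76],[555,-501,0],110],
  [[0,0,-76],[555,-501,0],110],
  [[0,0,-76],[555,-501,0],110],
  [[0,0,-76],[555,-501,0],110],
  [[0,0,-76],[555,-501,0],110],
], newtons=40)

```text
time: 0.77
position: [0.3624, -0.3329, 0.2562]
tool_rot: [[0.263, 0.965, -0.0], [0.965, -0.263, 0.0], [0.0, -0.0, -1.0]]
contact_force: [1.0, 0.3, -0.6]
width: 0.0487
finger_force: 0.0
```

```bash
python3 -c "
from h import *
go([.5745,.0225,.23],Rc)"
```

```text
turn [ -0.02  -0.01 -19.14] shift [398.7 111.2  26.2] t 0.7667 pos [ 0.3624 -0.3329  0.2562] w 0.048705987051193333 F [ 1.0408  0.2748 -0.6348] j [ 0.93  0.39 -0.33  1.86  0.15  0.92  0.27]
```

Emit:
servo_tool([
  [[0,0,-19.1],[399,111,20],118],
  [[0,0,-19.1],[399,111,20],118],
  [[0,0,-19.1],[399,111,20],118],
  [[0,0,-19.1],[399,111,20],118],
  [[0,0,-19.1],[399,111,20],118],
  [[0,0,-19.1],[399,111,20],118],
  [[0,0,-19.1],[399,111,20],118],
  [[0,0,-19.1],[399,111,20],118],
])

```text
time: 1.43
position: [0.5346, -0.0482, 0.2399]
tool_rot: [[-0.061, 0.998, -0.001], [0.998, 0.061, -0.0], [-0.0, -0.001, -1.0]]
contact_force: [0.5, -0.7, 0.3]
width: 0.0459
finger_force: 0.0
```

```bash
python3 -c "
from h import *
go([.5745,.0225,.23],Rc)"
```

```text
turn [-0.05  0.01 -0.4 ] shift [68.1 44.1  9.8] t 1.4333 pos [ 0.5346 -0.0482  0.2399] w 0.04592688625239269 F [ 0.5172 -0.699   0.3203] j [ 0.34  0.49 -0.44  1.77  0.25  0.94 -0.14]
```

Emit:
servo_tool([
  [[0,0,-0.4],[68,44,10],118],
  [[0,0,-0.4],[68,44,10],118],
  [[0,0,-0.4],[68,44,10],118],
  [[0,0,-0.4],[68,44,10],118],
  [[0,0,-0.4],[68,44,10],118],
])

```text
time: 1.85
position: [0.5734, 0.02, 0.2296]
tool_rot: [[-0.068, 0.998, -0.002], [0.998, 0.068, -0.001], [-0.001, -0.002, -1.0]]
contact_force: [0.0, -0.9, -0.7]
width: 0.046
finger_force: 0.0
```

```bash
python3 -c "
from h import *
go([.5745,.0225,.124],Rc)
P=arm.camera_params('wrist');im=arm.get_image('wrist');cv2.imwrite('pics/w1.png',im)
print(P['position'],px(P,[.5745,.0225,.118]))"
```

```text
turn [-0.1   0.06  0.02] shift [  2.5   1.5 105.6] t 1.85 pos [0.5734 0.02   0.2296] w 0.04598195867317109 F [ 0.0213 -0.9376 -0.6916] j [ 0.2   0.55 -0.43  1.68  0.27  0.97 -0.26]
[0.5671 0.0991 0.3468] (np.float64(259.8459291303848), np.float64(190.72101902832296))
```

View pics/w1.png

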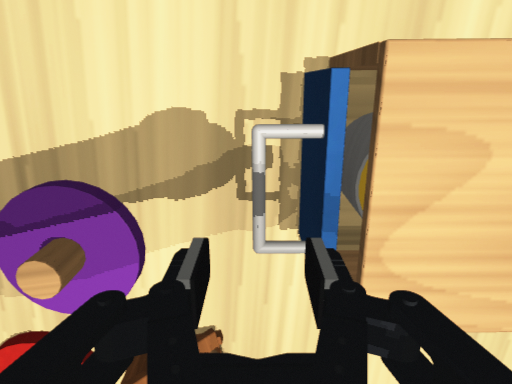

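The bar's centre is at pixel (260,188) and the prediction was (260,191), so the estimate is good. I'll descend and grip.

Emit:
servo_tool([
  [[0,0,0],[2.5,1.5,40],118],
  [[0,0,0],[2.5,1.5,80],118],
  [[0,0,0],[2.5,1.5,104],118],
  [[0,0,0],[2.5,1.5,104],118],
  [[0,0,0],[2.5,1.5,104],255],
  [[0,0,0],[2.5,1.5,104],255],
  [[0,0,0],[2.5,1.5,104],255],
  [[0,0,0],[2.5,1.5,104],255],
], newtons=40)

```text
time: 2.57
position: [0.5761, 0.0228, 0.1286]
tool_rot: [[-0.068, 0.998, 0.003], [0.998, 0.068, -0.001], [-0.001, 0.003, -1.0]]
contact_force: [-1.6, -1.1, 4.9]
width: 0.0083
finger_force: 39.0
```

Emit:
servo_tool([
  [[0,0,0],[0,-10,0],255],
  [[0,0,0],[0,-30,0],255],
  [[0,0,0],[0,-50,0],255],
  [[0,0,0],[0,-70,0],255],
  [[0,0,0],[0,-90,0],255],
  [[0,0,0],[0,-105,0],255],
  [[0,0,0],[0,-115,0],255],
  [[0,0,0],[0,-120,0],255],
])

```text
time: 3.23
position: [0.4575, 0.0139, 0.1285]
tool_rot: [[-0.067, 0.998, 0.007], [0.998, 0.068, -0.002], [-0.002, 0.007, -1.0]]
contact_force: [2.6, -3.4, 6.0]
width: 0.0084
finger_force: 40.5
```

Emit:
servo_tool([
  [[0,0,0],[0,-3,0],255],
  [[0,0,0],[0,-6,0],255],
  [[0,0,0],[0,-9,0],255],
  [[0,0,0],[0,-12,0],255],
  [[0,0,0],[0,-12,0],255],
])

```text
time: 3.65
position: [0.45, 0.0134, 0.1285]
tool_rot: [[-0.067, 0.998, 0.015], [0.998, 0.067, 0.0], [-0.001, 0.015, -1.0]]
contact_force: [7.7, -4.5, 0.9]
width: 0.0086
finger_force: 40.0
```

Emit:
servo_tool([
  [[0,0,0],[0,-3,0],255],
  [[0,0,0],[0,-5,0],255],
  [[0,0,0],[0,-5,0],255],
])

```text
time: 3.9
position: [0.4498, 0.0133, 0.1286]
tool_rot: [[-0.066, 0.997, 0.024], [0.998, 0.066, 0.003], [0.001, 0.025, -1.0]]
contact_force: [15.0, -3.9, -9.7]
width: 0.0082
finger_force: 39.2
```

Emit:
servo_tool([
  [[0,0,0],[0,10,0],255],
  [[0,0,0],[0,10,0],118],
  [[0,0,0],[0,10,0],118],
  [[0,0,0],[0,10,0],118],
  [[0,0,0],[0,10,0],118],
  [[0,0,0],[0,10,-40],118],
  [[0,0,0],[0,10,-80],118],
  [[0,0,0],[0,10,-140],118],
])

```text
time: 4.57
position: [0.4471, 0.015, 0.2485]
tool_rot: [[-0.069, 0.998, -0.004], [0.998, 0.069, 0.001], [0.001, -0.004, -1.0]]
contact_force: [2.2, -0.4, -1.1]
width: 0.0458
finger_force: 0.0
```

```bash
python3 - <<'E'
from h import *
n=np.array([.55,.162,.819]);n/=np.linalg.norm(n)
k=np.array([.5282,-.272,.0885])
# knob-to-camera hover: vertical near lid
R=R_zy(-n,[-.282,.959,0])
go(k+.10*n,R)
R2=R_zy(-n,[.282,-.959,0]); go(k+.10*n,R2)
go([.53,-.22,.30],Rc)
cv2.imwrite('pics/top1.png',arm.get_image('top'))
P=arm.camera_params('top');print(px(P,[.5746,.0218,.104]),px(P,[.4499,.0133,.12]))
E
```

```text
turn [ 31.05  24.79 -98.84] shift [-279.6  117.3   77.3] t 4.5667 pos [0.4471 0.015  0.2485] w 0.04577587319780411 F [ 2.2226 -0.4085 -1.0924] j [ 0.29  0.35 -0.49  1.98  0.21  0.87 -0.25]
turn [ 23.41 -29.32  75.08] shift [-279.6  117.3   77.3] t 4.5667 pos [0.4471 0.015  0.2485] w 0.04577587319780411 F [ 2.2226 -0.4085 -1.0924] j [ 0.29  0.35 -0.49  1.98  0.21  0.87 -0.25]
turn [-0.23 -0.06  0.08] shift [-240.1   66.2  -52. ] t 4.5667 pos [0.4471 0.015  0.2485] w 0.04577587319780411 F [ 2.2226 -0.4085 -1.0924] j [ 0.29  0.35 -0.49  1.98  0.21  0.87 -0.25]
(np.float64(219.4025145563207), np.float64(186.0347688570593)) (np.float64(219.38565336920735), np.float64(233.28505065456528))
```

```bash
cat >> h.py <<'E'
n=np.array([.55,.162,.819]);n/=np.linalg.norm(n)
Rl=R_zy(-n,[.959,.282,0])
E
python3 - <<'E'
from h import *
go(np.array([.5282,-.272,.0885])+.10*n,Rl)
t=cv2.imread('pics/top1.png');cv2.imwrite('pics/top1c.png',cv2.resize(t[130:250,160:280],None,fx=4,fy=4))
E
```

```text
turn [ 35.62  -3.72 -12.04] shift [-280.4  110.8   87.5] t 4.6167 pos [0.452  0.0161 0.2564] w 0.04562225417259172 F [1.9791 1.413  4.1152] j [ 0.29  0.34 -0.5   1.96  0.21  0.87 -0.25]
```

View pics/top1c.png

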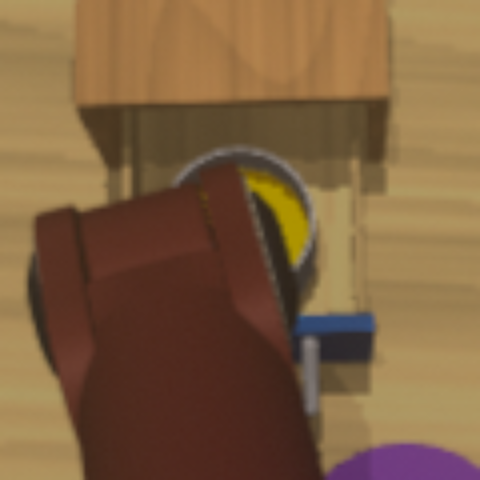

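The drawer is out. The tin rim's right edge is at x=315 and its top edge at y=148, so the centre is about (238,225), which matches the prediction. Next I'll hover over the lid, tilted to match it.

Emit:
servo_tool([
  [[36,-4,-12],[-280,111,30],118],
  [[36,-4,-12],[-280,111,30],118],
  [[36,-4,-12],[-280,111,30],118],
  [[36,-4,-12],[-280,111,30],118],
  [[36,-4,-12],[-280,111,30],118],
  [[36,-4,-12],[-280,111,60],118],
  [[36,-4,-12],[-280,111,80],118],
  [[36,-4,-12],[-280,111,80],118],
])

```text
time: 5.28
position: [0.5784, -0.26, 0.1642]
tool_rot: [[-0.28, 0.774, -0.568], [0.96, 0.225, -0.167], [-0.002, -0.593, -0.806]]
contact_force: [-0.1, -1.1, 0.6]
width: 0.0458
finger_force: 0.0
```

```bash
python3 - <<'E'
from h import *
k=np.array([.5282,-.272,.0885])
go(k+.10*n,Rl)
P=arm.camera_params('wrist');im=arm.get_image('wrist');cv2.imwrite('pics/w2.png',im)
print(P,px(P,k),px(P,k-.036*n),px(P,k-.052*n))
E
```

```text
turn [-1.35 -0.01 -0.14] shift [ 2.7  0.9 -8.5] t 5.2833 pos [ 0.5784 -0.26    0.1642] w 0.045777677199114505 F [-0.1257 -1.1302  0.648 ] j [ 0.4   0.96 -0.33  1.15  0.51  1.68  0.3 ]
{'fx': 327.6835051375925, 'fy': 327.6835051375925, 'cx': 256.8838480769407, 'cy': 187.65588480026935, 'position': array([ 0.622 , -0.1643,  0.2585]), 'attitude': array([[ 0.7741,  0.4427, -0.4525],
       [ 0.2257, -0.8609, -0.456 ],
       [-0.5914,  0.2508, -0.7664]])} (np.float64(262.2739555035393), np.float64(200.28978590082795)) (np.float64(262.5688281717784), np.float64(184.339944867464)) (np.float64(262.67599746598336), np.float64(178.54309290273474))
```

View pics/w2.png

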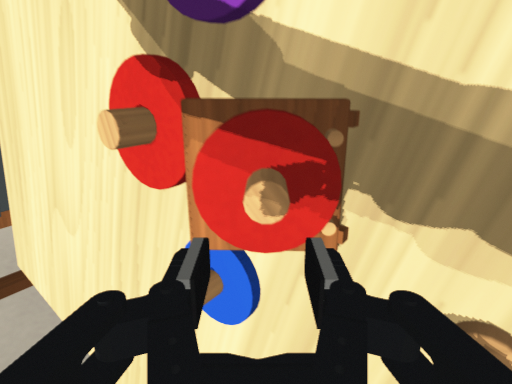

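The wrist view shows the knob top at (266,203), the plate centre at about (267,181) and a plate width of 148 px. The depth agrees and the sideways correction is about 3 mm.

```bash
python3 - <<'E'
from h import *
k=np.array([.531,-.273,.0875])
go(k-.007*n,Rl)
E
```

```text
turn [-1.62 -0.06 -0.37] shift [ 4.5  6.2 93.2] t 5.3333 pos [ 0.577  -0.2642  0.1603] w 0.04580630552787625 F [-0.6331 -4.0045 -3.0835] j [ 0.4   0.97 -0.32  1.14  0.51  1.68  0.3 ]
```

Emit:
servo_tool([
  [[-1.5,0,0],[4.5,6,20],118],
  [[-1.5,0,0],[4.5,6,40],118],
  [[-1.5,0,0],[4.5,6,40],118],
  [[-1.5,0,0],[4.5,6,40],118],
])

```text
time: 5.67
position: [0.5582, -0.2581, 0.1316]
tool_rot: [[-0.282, 0.788, -0.548], [0.96, 0.231, -0.161], [0.0, -0.571, -0.821]]
contact_force: [1.3, 0.3, -0.3]
width: 0.0459
finger_force: 0.0
```

```bash
python3 - <<'E'
from h import *
k=np.array([.531,-.273,.0875])
go(k-.007*n,Rl)
E
```

```text
turn [ 0.2  -0.03 -0.01] shift [-6.6  0.3 60.6] t 5.6667 pos [ 0.5582 -0.2581  0.1316] w 0.045858212766999654 F [ 1.3071  0.3006 -0.3386] j [ 0.42  0.96 -0.34  1.26  0.51  1.56  0.26]
```

Emit:
servo_tool([
  [[0,0,0],[-6.5,0,0],118],
  [[0,0,0],[-6.5,0,15],118],
  [[0,0,0],[-6.5,0,30],118],
  [[0,0,0],[-6.5,0,30],118],
])

```text
time: 6.0
position: [0.5435, -0.2702, 0.1068]
tool_rot: [[-0.281, 0.788, -0.547], [0.96, 0.23, -0.161], [-0.001, -0.571, -0.821]]
contact_force: [-0.3, -0.2, 0.0]
width: 0.0459
finger_force: 0.0
```

```bash
python3 - <<'E'
from h import *
k=np.array([.531,-.273,.0875])
go(k-.007*n,Rl)
P=arm.camera_params('wrist');im=arm.get_image('wrist');cv2.imwrite('pics/w3.png',im)
print(px(P,k))
E
```

```text
turn [ 0.19  0.   -0.1 ] shift [ 0.9  0.5 30.2] t 6.0 pos [ 0.5435 -0.2702  0.1068] w 0.0458596001120568 F [-0.3395 -0.1961  0.0182] j [ 0.44  0.97 -0.33  1.31  0.53  1.5   0.25]
(np.float64(258.98853717916046), np.float64(253.091230091688))
```

View pics/w3.png

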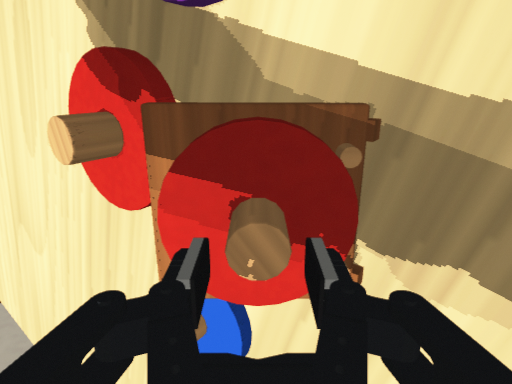

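The knob top is at (258,252), as predicted. I'll descend and grip.

Emit:
servo_tool([
  [[0,0,0],[1,0.5,15],118],
  [[0,0,0],[1,0.5,29],118],
  [[0,0,0],[1,0.5,29],118],
  [[0,0,0],[1,0.5,29],118],
  [[0,0,0],[1,0.5,29],255],
  [[0,0,0],[1,0.5,29],255],
  [[0,0,0],[1,0.5,29],255],
  [[0,0,0],[1,0.5,29],255],
], newtons=60)

```text
time: 6.72
position: [0.5296, -0.2729, 0.0859]
tool_rot: [[-0.282, 0.789, -0.545], [0.96, 0.23, -0.163], [-0.003, -0.569, -0.822]]
contact_force: [-0.5, -0.2, 4.4]
width: 0.0305
finger_force: 59.3
```

```bash
python3 - <<'E'
from h import *
k=np.array([.531,-.273,.0875])
go(k-.007*n,Rl)
E
```

```text
turn [ 0.31  0.12 -0.11] shift [-0.5  0.1  4.9] t 6.7167 pos [ 0.5296 -0.2729  0.0859] w 0.030515160193837414 F [-0.4652 -0.1521  4.4052] j [ 0.46  0.98 -0.33  1.37  0.54  1.44  0.23]
```

Emit:
servo_tool([
  [[0,0,0],[0,0,-10],255],
  [[0,0,0],[0,0,-25],255],
  [[0,0,0],[0,0,-45],255],
  [[0,0,0],[0,0,-65],255],
  [[0,0,0],[0,-60,-125],255],
  [[0,0,0],[0,-60,-125],255],
  [[0,0,0],[0,-60,-125],255],
  [[0,0,0],[0,-60,-125],255],
])

```text
time: 7.38
position: [0.5521, -0.2664, 0.2243]
tool_rot: [[-0.282, 0.795, -0.537], [0.96, 0.23, -0.163], [-0.006, -0.561, -0.828]]
contact_force: [0.6, 0.3, -2.1]
width: 0.0305
finger_force: 59.7
```

```bash
python3 - <<'E'
from h import *
go([.5746,.0218,.26],Rc)
E
```

```text
turn [-33.96   4.04  11.99] shift [270.   64.1 -88.5] t 7.3833 pos [ 0.5521 -0.2664  0.2243] w 0.03051426015666199 F [ 0.5777  0.3014 -2.1054] j [ 0.44  0.85 -0.35  1.21  0.49  1.69  0.33]
```

Emit:
servo_tool([
  [[-34,4,12],[270,64,-88],255],
  [[-34,4,12],[270,64,-88],255],
  [[-34,4,12],[270,64,-88],255],
  [[-34,4,12],[270,64,-88],255],
  [[-34,4,12],[270,64,-88],255],
  [[-34,4,12],[270,64,-88],255],
  [[-34,4,12],[270,64,-88],255],
  [[-34,4,12],[270,64,-88],255],
])

```text
time: 8.05
position: [0.5715, 0.0353, 0.2577]
tool_rot: [[-0.085, 0.996, -0.006], [0.996, 0.085, 0.012], [0.013, -0.005, -1.0]]
contact_force: [-1.2, 2.7, -0.6]
width: 0.0305
finger_force: 60.0
```

```bash
python3 - <<'E'
from h import *
go([.5746,.0218,.26],Rc)
E
```

```text
turn [-0.32 -0.72  0.98] shift [-13.7   1.9  -2.5] t 8.05 pos [0.5715 0.0353 0.2577] w 0.03050919552790999 F [-1.2381  2.7178 -0.5682] j [ 0.22  0.53 -0.49  1.64  0.27  1.04 -0.27]
```

Emit:
servo_tool([
  [[0,0,0],[0,0,0],255],
  [[0,0,0],[0,0,0],255],
  [[0,0,0],[0,0,0],255],
])

```text
time: 8.3
position: [0.5721, 0.0199, 0.2549]
tool_rot: [[-0.066, 0.998, -0.011], [0.998, 0.066, 0.0], [0.001, -0.011, -1.0]]
contact_force: [0.1, -0.1, -0.9]
width: 0.0302
finger_force: 60.0
```

```bash
python3 - <<'E'
from h import *
go([.5746,.0218,.26],Rc)
E
```

```text
turn [-0.63 -0.05 -0.12] shift [ 1.7  2.5 -5.1] t 8.3 pos [0.5721 0.0199 0.2549] w 0.030186974902664896 F [ 0.1375 -0.0998 -0.8651] j [ 0.23  0.54 -0.48  1.64  0.27  1.04 -0.26]
```

Emit:
servo_tool([
  [[-0.6,0,0],[1.7,2.5,15],255],
  [[-0.6,0,0],[1.7,2.5,40],255],
  [[-0.6,0,0],[1.7,2.5,50],255],
  [[-0.6,0,0],[1.7,2.5,50],255],
  [[-0.6,0,0],[1.7,2.5,50],255],
])

```text
time: 8.72
position: [0.574, 0.0224, 0.2053]
tool_rot: [[-0.066, 0.998, -0.0], [0.998, 0.066, 0.002], [0.002, -0.0, -1.0]]
contact_force: [-0.2, 0.7, -0.1]
width: 0.0303
finger_force: 60.0
```

```bash
python3 - <<'E'
from h import *
go([.5746,.0218,.2],Rc)
W=arm.camera_params('wrist');w=arm.get_image('wrist');s=arm.get_image('side');S=arm.camera_params('side')
c=np.zeros((600,800,3),np.uint8)
c[:384,:512]=w
e=cv2.resize(s[130:250,180:300],None,fx=2.3,fy=2.3,interpolation=cv2.INTER_CUBIC);c[:e.shape[0],520:520+e.shape[1]]=e
cv2.imwrite('pics/c4.png',c)
print('wrist pred origin-plate',px(W,[.5746,.0218,.166]),'tin',px(W,[.5746,.0218,.104]))
print('side plate pred',px(S,[.5746,.0218,.166]),px(S,[.5746,.0218,.104]))
m=((w[...,2]>90)&(w[...,1]<50)&(w[...,0]<50)).astype(np.uint8)
nn,l,st,ce=cv2.connectedComponentsWithStats(m)
for i in np.argsort(-st[1:,4])[:3]+1: print(st[i],ce[i])
E
```

```text
turn [-0.02 -0.1  -0.1 ] shift [-0.6  0.5  5.3] t 8.7167 pos [0.574  0.0224 0.2053] w 0.030325883685546517 F [-0.2214  0.6914 -0.1472] j [ 0.21  0.59 -0.46  1.7   0.31  0.92 -0.3 ]
wrist pred origin-plate (np.float64(259.4444959787706), np.float64(239.73294084701996)) tin (np.float64(258.7026656078585), np.float64(199.69483260249825))
side plate pred (np.float64(234.5946924902314), np.float64(178.96496980915504)) (np.float64(235.2093867833982), np.float64(197.85407413826326))
[  142   128   230   166 22872] [256.2123 202.0202]
[ 211  301   92   36 1658] [257.0464 323.3794]
[  0 361  24  19 236] [  8.2373 367.6186]
```

View pics/c4.png

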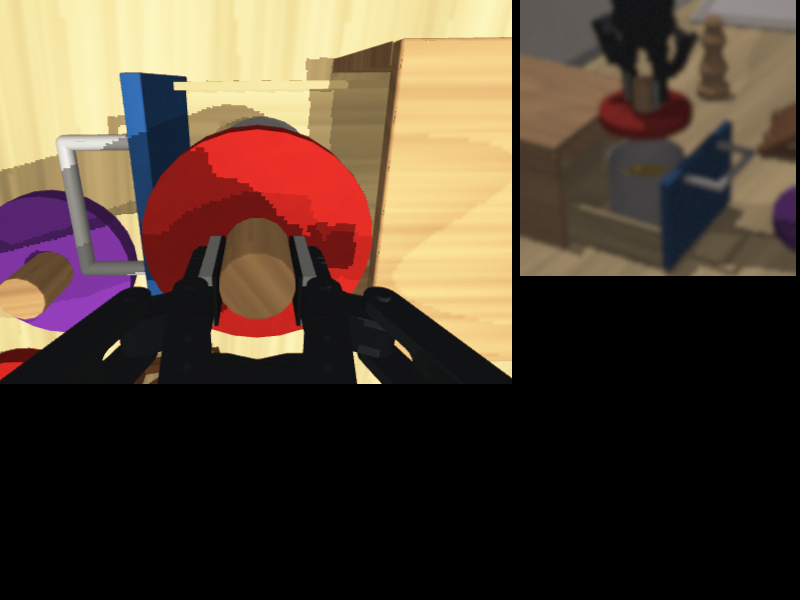

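The lid hangs in the grip over the tin and looks level. The plate spans x 142–372 and y about 128–337, with the knob at (257,285). A quick numeric check of its level and centring follows.

```bash
python3 - <<'E'
from h import *
W=arm.camera_params('wrist');s=arm.state();R=np.array(s['tool_rot']);p=np.array(s['position']);print(p)
a=np.linspace(0,2*np.pi,360)
for d in(.048,.051,.054):
  for h in(.016,0):
    for tilt in(0,2):
      Rt=R@Ro.from_rotvec([0,tilt,0],degrees=True).as_matrix()
      q=np.array([px(W,p+Rt@np.array([.058*np.cos(t),.058*np.sin(t),d-h])) for t in a])
      print(d,h,tilt,q.min(0).round(1),q.max(0).round(1))
E
```

```text
[0.575  0.0232 0.2068]
0.048 0.016 0 [143.6 130.5] [373.2 337.6]
0.048 0.016 2 [143.2 128.7] [373.7 333.3]
0.048 0 0 [153.2 125.9] [363.4 318.1]
0.048 0 2 [152.8 123.1] [363.8 313.5]
0.051 0.016 0 [145.6 129.6] [371.3 333.7]
0.051 0.016 2 [145.2 127.6] [371.7 329.4]
0.051 0 0 [154.8 125.1] [361.7 314.7]
0.051 0 2 [154.4 122.1] [362.1 310.1]
0.054 0.016 0 [147.4 128.7] [369.3 329.9]
0.054 0.016 2 [147.  126.5] [369.8 325.5]
0.054 0 0 [156.4 124.4] [360.1 311.5]
0.054 0 2 [155.9 121.2] [360.5 306.8]
```

```bash
python3 -c "
from h import *
go([.5746,.0225,.16],Rc)"
```

```text
turn [ 0.19 -0.12 -0.06] shift [-0.7 -0.6 46.8] t 8.8167 pos [0.575  0.0232 0.2068] w 0.030353287670078936 F [-0.4758  0.2471 -1.3125] j [ 0.21  0.59 -0.46  1.7   0.31  0.92 -0.3 ]
```

Emit:
servo_tool([
  [[0,0,0],[-0.6,0,12],255],
  [[0,0,0],[-0.6,0,24],255],
  [[0,0,0],[-0.6,0,36],255],
  [[0,0,0],[-0.6,0,44],255],
  [[0,0,0],[-0.6,0,44],255],
  [[0,0,0],[-0.6,0,44],255],
  [[0,0,0],[-0.6,0,44],255],
])

```text
time: 9.4
position: [0.575, 0.0231, 0.1629]
tool_rot: [[-0.068, 0.998, 0.003], [0.998, 0.068, 0.002], [0.002, 0.003, -1.0]]
contact_force: [-0.0, -0.1, -1.5]
width: 0.0304
finger_force: 60.0
```

```bash
python3 - <<'E'
from h import *
go([.5746,.0225,.14],Rc)
t=arm.get_image('top');cv2.imwrite('pics/top2.png',cv2.resize(t[130:250,160:280],None,fx=4,fy=4,interpolation=cv2.INTER_CUBIC))
E
```

```text
turn [ 0.2  -0.12 -0.01] shift [-0.6 -0.5 22.9] t 9.4 pos [0.575  0.0231 0.1629] w 0.03040847879349223 F [-0.0203 -0.1336 -1.5218] j [ 0.19  0.64 -0.43  1.75  0.34  0.83 -0.33]
```

Emit:
servo_tool([
  [[0,0,0],[-0.3,-0.3,4],255],
  [[0,0,0],[-0.3,-0.3,7],255],
  [[0,0,0],[-0.3,-0.3,10],255],
  [[0,0,0],[-0.3,-0.3,13],255],
  [[0,0,0],[-0.3,-0.3,15],255],
  [[0,0,0],[-0.3,-0.3,15],255],
  [[0,0,0],[-0.3,-0.3,15],255],
])

```text
time: 10.03
position: [0.5742, 0.0225, 0.1466]
tool_rot: [[-0.068, 0.998, 0.001], [0.998, 0.068, 0.002], [0.002, 0.002, -1.0]]
contact_force: [1.2, -0.8, -2.5]
width: 0.0302
finger_force: 59.9
```

Emit:
servo_tool([
  [[0,0,0],[0,0,2],255],
  [[0,0,0],[0,0,4],255],
  [[0,0,0],[0,0,6],255],
  [[0,0,0],[0,0,7],255],
  [[0,0,0],[0,0,7],255],
  [[0,0,0],[0,0,7],255],
])

```text
time: 10.53
position: [0.5742, 0.0225, 0.1397]
tool_rot: [[-0.068, 0.998, 0.002], [0.998, 0.068, 0.002], [0.002, 0.002, -1.0]]
contact_force: [1.3, -0.7, -2.2]
width: 0.0303
finger_force: 59.9
```

Emit:
servo_tool([
  [[0,0,0],[0,0,1],255],
  [[0,0,0],[0,0,2],255],
  [[0,0,0],[0,0,3],255],
  [[0,0,0],[0,0,3],255],
])

```text
time: 10.87
position: [0.5742, 0.0228, 0.138]
tool_rot: [[-0.068, 0.998, 0.002], [0.998, 0.068, 0.002], [0.001, 0.002, -1.0]]
contact_force: [-0.7, -0.4, 5.7]
width: 0.0303
finger_force: 60.6
```

Contact came at the expected seated height, so I'll release and rise.

Emit:
servo_tool([
  [[0,0,0],[0,0,-1],255],
  [[0,0,0],[0,0,-1],105],
  [[0,0,0],[0,0,-1],105],
  [[0,0,0],[0,0,-1],105],
  [[0,0,0],[0,0,-1],105],
  [[0,0,0],[0,0,-25],105],
  [[0,0,0],[0,0,-60],105],
  [[0,0,0],[0,0,-100],105],
])

```text
time: 11.53
position: [0.5722, 0.0223, 0.2359]
tool_rot: [[-0.068, 0.998, -0.005], [0.998, 0.068, 0.002], [0.002, -0.005, -1.0]]
contact_force: [1.6, -0.0, -0.6]
width: 0.0501
finger_force: 0.0
```

Emit:
servo_tool([
  [[0,0,0],[0,0,-40],105],
  [[0,0,0],[-80,0,-60],105],
  [[0,0,0],[-120,0,-60],105],
  [[0,0,0],[-160,0,-60],105],
  [[0,0,0],[-160,0,-60],105],
  [[0,0,0],[-160,0,-60],105],
])

```text
time: 12.03
position: [0.5839, -0.1495, 0.2959]
tool_rot: [[-0.052, 0.999, 0.0], [0.999, 0.052, -0.006], [-0.006, -0.0, -1.0]]
contact_force: [-1.0, -1.7, -0.1]
width: 0.0501
finger_force: 0.0
```

```bash
python3 - <<'E'
from h import *
S=arm.camera_params('side');T=arm.camera_params('top')
t=arm.get_image('top');s=arm.get_image('side');st=arm.state();print(st['time'],st['position'],st['width'],st['contact_force'])
c=np.zeros((480,800,3),np.uint8)
a=cv2.resize(t[130:250,160:260],None,fx=4,fy=4,interpolation=cv2.INTER_CUBIC);c[:,:400]=a
b=cv2.resize(s[145:245,185:285],None,fx=4,fy=4,interpolation=cv2.INTER_CUBIC);c[:400,400:]=b
cv2.imwrite('pics/f.png',c)
an=np.linspace(0,2*np.pi,360)
for nme,P,im in(('top',T,t),('side',S,s)):
    q=np.array([px(P,[.5744+.058*np.cos(x),.0225+.058*np.sin(x),.108]) for x in an]);q2=np.array([px(P,[.5744+.058*np.cos(x),.0225+.058*np.sin(x),.092]) for x in an])
    q=np.r_[q,q2]
    h=cv2.cvtColor(im,cv2.COLOR_BGR2HSV);m=(((h[...,0]<6)|(h[...,0]>174))&(h[...,1]>150)&(h[...,2]>50)).astype(np.uint8)
    u,v=q.mean(0).astype(int);k=np.zeros_like(m);k[v-40:v+40,u-45:u+45]=1
    x,y,w,hh=cv2.boundingRect(m*k);print(nme,'pred',q.min(0),q.max(0),'seen',(x,y),(x+w,y+hh))
E
```

```text
12.1333 [ 0.5841 -0.1398  0.2959] 0.05046155818899533 [-0.071   1.0956 -0.0258]
top pred [196.5999 164.2098] [241.5005 208.91  ] seen (197, 165) (240, 209)
side pred [214.9855 187.0371] [255.158  212.2665] seen (216, 189) (253, 211)
```

View pics/f.png

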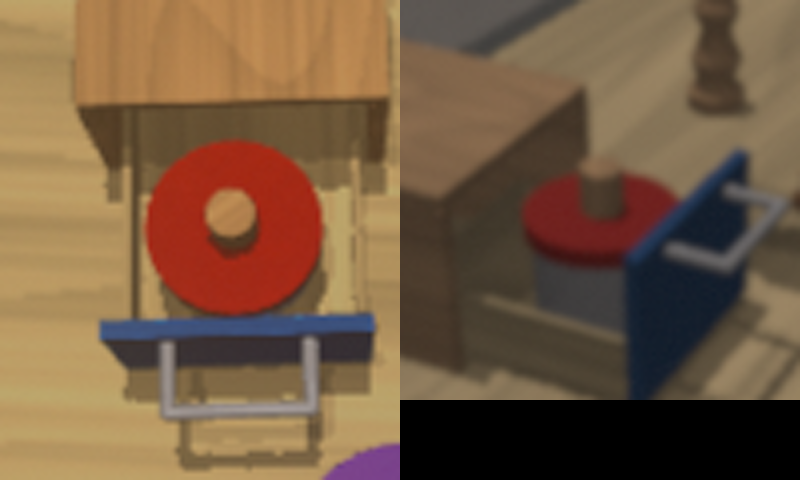

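The red lid is level and fully down on the tin, seen at (235,228) on the left. The handle is at full-frame pixel (220,233), where the stop predicts (219,233), so the drawer is still fully out.

```bash
python3 -c "
from station import arm
print(arm.sign_off())"
```

```text
the job is handed in; nothing more can be done
None
```

The drawer is pulled out to its stop, and the small red lid was lowered while held and released. In the last top and side pictures it sits fully down and level on the tin. The arm is clear of everything and the job was handed in about 12 s into the run; hand-in returned no verdict.

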